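Set a lens carriage on an optical rail and clamp it

TASK

The lens carriage on the optical rail is loose and in the wrong place. Slide it along the rail until the black line across it is level with the tip of the yellow pointer (not the blue one), then tighten its red clamp knob by turning it clockwise, seen from above, all the way to the stop, so that the carriage is left clamped there. Leave the things lying around the rail where they are.

Things in the scene. Friction and masses are not known exactly. Their poses are not given: they have to be found in the camera images.
- carriage (a joint): Slide of the aluminium lens carriage on the black optical rail, m: 0 at the rail's middle, positive along carriage_line's y axis, range -0.15 to 0.15. Clamp loose, it slides with about 2 N of friction and stays where it is left. The rail is fixed to the table: 420 mm long, 70 wide, 20 high.
- carriage_line (a point): Point at the middle of the carriage, on the black line across its top face, 40 mm above the table. Axes: y along the rail (the way it slides), x across the rail, away from the robot, along the black line, z up. The carriage plate is 90 mm long along y, spans x from -90 to +45 mm from here, and is 18 mm thick.
- lens (a point): Centre of the lens in its black round holder, 56 mm diameter, 14 mm thick along the rail, standing on a post on the carriage, 72 mm beyond the knob's axis (away from the robot); centre 96 mm, top 124 mm above the table.
- clamp_grip (a point): Grip centre of the clamp knob's red bar, on its upright turning axis, 71 mm above the table, at x = -60 mm, y = 0 in carriage_line's frame; it rides with the carriage. Bar: 60 mm along this point's x axis, 14 mm thick along y, 30 mm tall (56 to 86 mm above the table), on a 40 mm round hub. Gripped across the 14 mm it serves to slide the carriage and to turn the knob.
- clamp (a joint): Turn of the clamp knob, rad, growing clockwise seen from above: 0 to 0.15 is loose (bar lies across the rail), 1.35 is the stop, fully tight. It begins to bite at about 0.5; the torque needed rises to about 0.15 N m. The knob stays where it is left; tight, it holds the carriage against about 10 N.
- yellow_tip (a point): Tip of the yellow pointer, the wanted station: a fixed block 30 mm high, 24 wide, 60 long, on the table beside the rail, on the side away from the robot, aimed across the rail at the carriage. This point is on its top at the tip, 30 mm above the table. The carriage is in place when this point has y = 0 in the frame of carriage_line.
- blue_tip (a point): Tip of the blue pointer, the same in blue, marking another station that is not wanted. Either pointer can be at either end of the rail.
- vial: Bystander, loose: amber round vial with a blue cap, 32 mm diameter, 75 mm high, origin at the centre of its underside. Leave alone.
- driver: Bystander, loose: screwdriver 170 mm long lying along its x axis on the table. Leave alone.
- sample_case: Bystander, loose: green flat case, 70 x 110 x 22 mm, origin at the centre of its underside. Leave alone.
- dish: Bystander, loose: white shallow dish, 80 mm diameter, 18 mm high, origin at the centre of its underside. Leave alone.

How it is judged:
By the outcome, as a careful person would: the job done as asked, in the order asked, and still so for the second after the job is handed in, with the robot touching nothing.
It also fails if it takes over 45 s, if anything falls off the work surface, if the arm or the gripper's body presses on something with over 40 N, if the wrist force passes 120 N, or if a joint passes its speed limit or range.

ROBOT

A 6-joint arm with a two-finger parallel gripper is mounted at the origin on the work surface. World frame = base frame: x ahead of the robot, y to its left, z up, the work surface at z = 0. Lengths are in m, angles in degrees, forces in N, time in s.
With the tool pointing down it reaches from about 0.25 to 0.775 m from the base axis. Payload 4 kg.
Tool frame: the origin (TCP) lies between the finger pads; the fingertips stand 19 mm ahead of it and the grasp point (between the pads) is the TCP; z points along the fingers, y is the direction in which the jaws open and shut (so a half turn about z gives the same grasp; the last joint's range is limited). The gripper opens to 94 mm and grips with 3 to 60 N. Pads are 16 mm wide; open, the fingers measure 119 mm over their backs; the gripper's body (75 mm by 177 mm) begins 78 mm behind the grasp point.
Start: joints at [71.328, 4.996, 78.535, -0, 96.463, -5.907], TCP at [0.122, 0.536, 0.225] pointing down, gripper open.
Joint ranges: [-177.83, 177.83], [-43.37, 116.18], [15.69, 146.23], [-61.86, 241.86], [9.47, 152.12], [-147.06, 147.06]. Speed limits (degrees/s): [159.86, 159.86, 180, 180, 180, 180].

INTERFACE

Orientations are given as [roll, pitch, yaw] about the fixed x, y, z axes, in that order (R = Rz(yaw) Ry(pitch) Rx(roll)).
In Python, from plant import env gives the robot as it stands.
- The arm moves only by the shell command python3 -m crank 'ROWS'. ROWS is JSON, a list that holds one entry, the list of rows, each a list of 7 numbers: the shift along the world's x, y, z in cm, then the turn, a rotation vector about the world's x, y, z in rad, then the opening, from 0 (shut) to 1 (fully open). A call has exactly 8 rows; each row shifts and turns the commanded pose from where the row before left it; what a row does not reach is not made up. A row lasts 1/8 s, in which the tool goes at most 62.5 mm and 10.7 degrees, less where a joint would pass 70% of its speed; a pose out of reach is approached as far as the arm can. A call is refused whole if a number of a shift passes 6.25 or a number of a turn 0.188, either way. A call with a gripper value outside its range is refused whole. The fingers move at their own pace and stop on an object; the grip force is fixed at half the most. Time passes only in rows, so rows that do not move let the fingers close, or fill a call up. It gives the time, the measured TCP pose, the force and the opening at its end, in the units of the state.
- env.sense(): the state, without advancing time (a new reading comes with each control period).
- env.read_camera(name): name is "scene" or "top" or "wrist"; returns (picture, depth): 480x640x3 uint8, red, green, blue; 480x640 float32, m along the optical axis (not along the pixel's ray), 0 where there is no reading.
- env.calibration(name): a dict with "fovy" (degrees; the focal length in pixels is half the picture's height over the tangent of half this angle, whatever the lens; pixels are square), "cx", "cy" (the principal point, pixels), "T" (4x4, takes a point from camera to world coordinates). Camera axes: x right, y down, z forward; pixel columns grow to the right and rows downward; lengths in m; the calibration is good to about 2 mm. The wrist camera is an equidistant fisheye: a pixel r from the principal point sees the ray r / f radians off the axis. A picture is of the moment at which its call begins: read the wrist's pose just before it. calibration takes no time and is no camera call; for the wrist camera it gives the pose at the moment of the call.
- env.close_job(): hands the job in, once; it reports no verdict.
The state is a dict: "time_s": time; "qpos": joint angles; "dq": joint speeds; "tau": joint torques, N m; "position": TCP position; "tcp_rot": TCP orientation; "force": force on the tool from outside, world axes, zero at the start; "ft_torque": the same for the moment, N m; "grip_width": finger opening in m.
Only numpy, scipy, OpenCV 4.12 (cv2) and the standard library are available. Lean on these libraries where they do the work, as an engineer would, in place of code of your own. Each camera call takes 0.05 s, during which the arm holds its last target. There are 200 camera calls.

## Working session

There is one attempt and no reset: what is moved stays moved. The work goes in short steps, Python scripts to look and compute and a shell command to move; the robot and the scene stay as the last step left them, time stands still between calls to the robot, and variables do not carry over. Pictures are saved under pics/ and viewed, about 8 in all and at most 12, crops included, and the job is handed in when it is done.

```bash
ls; mkdir -p pics
cat > h.py <<'E'
import numpy as np, cv2
from plant import env
def grab(n,f=None):
    c=env.calibration(n); im,d=env.read_camera(n)
    if f: cv2.imwrite('pics/'+f,cv2.cvtColor(im,cv2.COLOR_RGB2BGR))
    return im,d,c
def rays(c,uv,fish=False):
    uv=np.atleast_2d(uv).astype(float); f=240/np.tan(np.radians(c['fovy']/2))
    p=(uv-[c['cx'],c['cy']])/f
    if fish:
        r=np.linalg.norm(p,axis=1,keepdims=True)+1e-12
        v=np.hstack([p/r*np.sin(r),np.cos(r)])
    else: v=np.hstack([p,np.ones((len(p),1))])
    T=np.array(c['T']); return T[:3,3],v@T[:3,:3].T
def onplane(c,uv,z,fish=False):
    o,v=rays(c,uv,fish); return o+v*((z-o[2])/v[:,2:3])
def withdepth(c,uv,d):
    o,v=rays(c,uv); uv=np.atleast_2d(uv).astype(int)
    return o+v*d[uv[:,1],uv[:,0]][:,None]
E
python3 - <<'E'
from h import *
for n in('top','scene'):
    im,d,c=grab(n,n+'0.png'); print(n,c['fovy'],np.round(c['T'],3).tolist())
print(env.sense())
E
```

```text
pics
top 45.208791237608814 [[-0.005, -0.991, 0.133, 0.251], [-1.0, 0.004, -0.009, 0.019], [0.008, -0.133, -0.991, 1.772], [0.0, 0.0, 0.0, 1.0]]
scene 50.178435098422796 [[0.463, 0.728, -0.506, 1.121], [0.886, -0.372, 0.277, -0.346], [0.013, -0.577, -0.817, 1.119], [0.0, 0.0, 0.0, 1.0]]
{'time_s': 0.1, 'qpos': array([ 7.13285040e+01,  5.03524359e+00,  7.86128339e+01,  1.93404025e-04,
        9.64635956e+01, -5.90664157e+00]), 'dq': array([-0.02679807, -0.08381524, -0.12848013,  0.03211463, -0.08224427,
        0.0389876 ]), 'tau': array([ 2.37522923e-03, -3.41250658e+01, -3.03303444e+01,  7.18885101e-02,
        3.03393393e-02, -9.38445123e-05]), 'position': array([0.1213783 , 0.53598523, 0.22344646]), 'tcp_rot': array([-1.79888939e+02, -1.16832333e-02,  1.67235156e+02]), 'force': array([-0.05168873, -0.38738663,  0.1308447 ]), 'ft_torque': array([0.02849593, 0.09090071, 0.05400106]), 'grip_width': 0.09403571565418528}
```

View pics/top0.png

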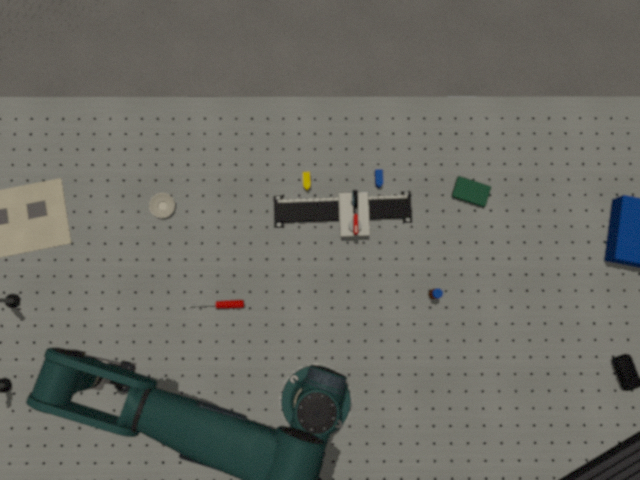

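View pics/scene0.png

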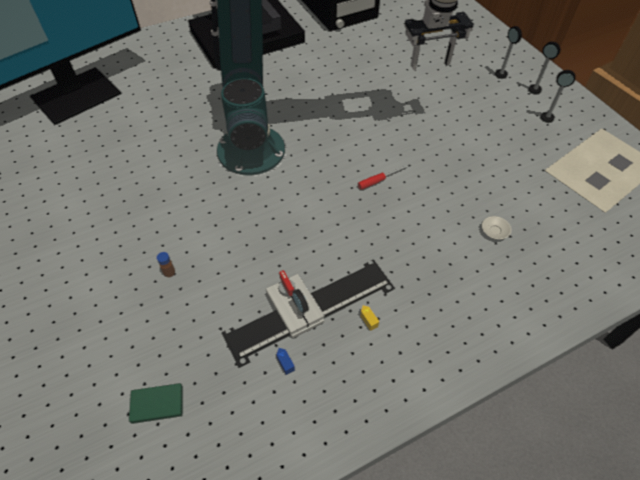

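The top view shows the carriage at about (355,214), the red bar at (356,224), the yellow tip at (308,189) and the blue tip at (379,187). The scene view agrees, with the red bar at (287,282) and yellow at (370,317).

Run:
```python
from h import *
def mask(hsv,k):
    H,S,V=cv2.split(hsv)
    m={'red':((H<8)|(H>172))&(S>140)&(V>70),'yel':(H>20)&(H<35)&(S>140)&(V>80),'blue':(H>108)&(H<128)&(S>150)&(V>60)}[k]
    return m.astype(np.uint8)
R={}
for n,boxes in(('top',{'red':(335,185,375,245),'yel':(290,160,325,200),'blue':(365,160,395,200)}),('scene',{'red':(270,260,305,300),'yel':(350,295,390,340),'blue':(265,335,305,380)})):
    im,d,c=grab(n); hsv=cv2.cvtColor(im,cv2.COLOR_RGB2HSV)
    for k,(a,b,e,f) in boxes.items():
        m=np.zeros((480,640),np.uint8); m[b:f,a:e]=mask(hsv,k)[b:f,a:e]
        v,u=np.nonzero(m); P=withdepth(c,np.c_[u,v],d); P=P[d[v,u]>0]
        z=np.percentile(P[:,2],90); t=P[P[:,2]>z-.008]
        print(n,k,len(P),'ztop',z.round(3),'mean top',t.mean(0).round(4),'x',t[:,0].min().round(3),t[:,0].max().round(3),'y',t[:,1].min().round(3),t[:,1].max().round(3), 'tip',t[t[:,0]<t[:,0].min()+.004].mean(0).round(4))
        R[n,k]=rays(c,[u.mean(),v.mean()])
    # rail direction: dark pixels
    if n=='top':
        m=np.zeros((480,640),np.uint8); m[195:232,270:415]=(hsv[195:232,270:415,2]<60); v,u=np.nonzero(m)
        P=withdepth(c,np.c_[u,v],d); P=P[abs(P[:,2]-.02)<.008]
        (cx,cy),(w,h),a=cv2.minAreaRect(P[:,:2].astype(np.float32)*1000); print('rail',cx,cy,w,h,a,np.median(P[:,2]))
for k in('red','yel','blue'):
    (o1,v1),(o2,v2)=R['top',k],R['scene',k]; v1,v2=v1[0],v2[0]
    s=np.linalg.lstsq(np.c_[v1,-v2],o2-o1,rcond=None)[0]; p,q=o1+s[0]*v1,o2+s[1]*v2
    print(k,'2view',((p+q)/2).round(4),'gap',np.linalg.norm(p-q).round(4))
```

```text
top red 52 ztop 0.091 mean top [ 0.5262 -0.1216  0.0883] x 0.491 0.548 y -0.127 -0.117 tip [ 0.4925 -0.1217  0.0869]
top yel 125 ztop 0.036 mean top [0.6664 0.0232 0.0325] x 0.64 0.691 y 0.012 0.034 tip [0.6424 0.0235 0.0297]
top blue 10 ztop 0.034 mean top [ 0.671  -0.1994  0.0313] x 0.651 0.697 y -0.209 -0.191 tip [ 0.6531 -0.1997  0.0316]
rail 571.4413452148438 -88.50924682617188 78.94412231445312 420.9243469238281 2.297645330429077 0.019744773241761604
scene red 113 ztop 0.087 mean top [ 0.5306 -0.1232  0.0847] x 0.496 0.553 y -0.13 -0.116 tip [ 0.4986 -0.122   0.0852]
scene yel 251 ztop 0.031 mean top [0.6725 0.0236 0.0288] x 0.642 0.697 y 0.012 0.037 tip [0.6436 0.027  0.0263]
scene blue 196 ztop 0.032 mean top [ 0.6803 -0.2016  0.0292] x 0.652 0.704 y -0.212 -0.191 tip [ 0.6536 -0.2002  0.0286]
red 2view [ 0.5271 -0.122   0.0741] gap 0.0012
yel 2view [0.6694 0.0251 0.0137] gap 0.0042
blue 2view [ 0.6711 -0.2005  0.008 ] gap 0.0038
```

```bash
R='x'; python3 -m crank '[[[2.5,-4.1,0,0,0,0.017,1],[2.5,-4.1,0,0,0,0.017,1],[2.5,-4.1,0,0,0,0.017,1],[2.5,-4.1,0,0,0,0.017,1],[2.5,-4.1,0,0,0,0.017,1],[2.5,-4.1,0,0,0,0.017,1],[2.5,-4.1,0,0,0,0.017,1],[2.5,-4.1,0,0,0,0.017,1]]]'
python3 -m crank '[[[2.5,-4.1,0,0,0,0.017,1],[2.5,-4.1,0,0,0,0.017,1],[2.5,-4.1,0,0,0,0.017,1],[2.5,-4.1,0,0,0,0.017,1],[2.5,-4.1,0,0,0,0.017,1],[2.5,-4.1,0,0,0,0.017,1],[2.5,-4.1,0,0,0,0.016,1],[0,0,0,0,0,0,1]]]'
python3 - <<'E'
from h import *
im,d,c=grab('wrist','w1.png'); s=env.sense(); print(s['position'],s['tcp_rot'],s['time_s'],c['fovy'],c['cx'],c['cy'],np.round(c['T'],3).tolist())
E
```

```text
time_s: 1.2
position: [0.322, 0.207, 0.2245]
tcp_rot: [180.0, 0.0, 175.1]
force: [0.2, 0.4, -0.7]
grip_width: 0.0939
time_s: 2.2
position: [0.4971, -0.0809, 0.2234]
tcp_rot: [180.0, -0.1, -178.4]
force: [0.5, 0.5, -0.0]
grip_width: 0.0943
[ 0.49647839 -0.07935879  0.22365763] [ 1.79933453e+02 -1.10565927e-01 -1.78349988e+02] 2.25 65.70646984690485 317.1705879797819 241.68615175027477 [[-0.027, 0.965, 0.261, 0.42], [1.0, 0.026, 0.006, -0.082], [-0.001, 0.261, -0.965, 0.383], [0.0, 0.0, 0.0, 1.0]]
```

View pics/w1.png

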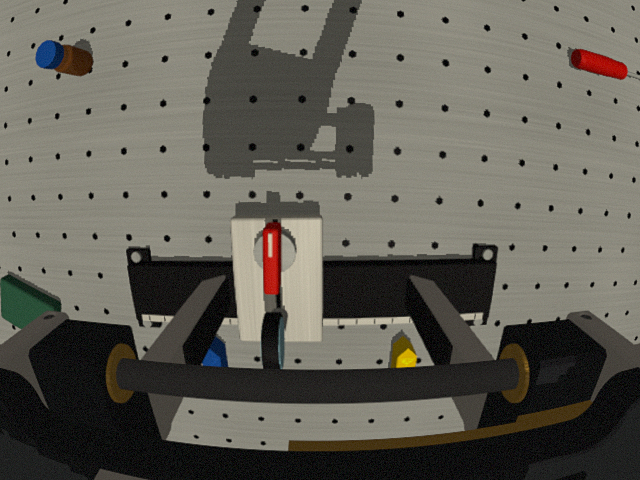

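The wrist view shows the red bar at about (272,258), the carriage plate edges near columns 235 and 322, and the yellow tip at about (404,338). The blue tip is at about (215,340).

```bash
cat > wm.py <<'E'
from h import *
import sys
def meas(f=None):
    im,d,c=grab('wrist',f); hsv=cv2.cvtColor(im,cv2.COLOR_RGB2HSV); H,S,V=cv2.split(hsv)
    red=((H<8)|(H>172))&(S>140)&(V>60); red[:150]=0
    yel=(H>20)&(H<35)&(S>140)&(V>80); blu=(H>105)&(H<130)&(S>140)&(V>50); blu[:250]=0; yel[:250]=0
    out={}
    def dd(u,v):
        o,r=rays(c,np.c_[u,v],True); T=np.array(c['T']); # depth along axis
        return o+r*(d[v,u]/(r@T[:3,2]))[:,None]
    for n,m in(('yel',yel),('blue',blu)):
        v,u=np.nonzero(m)
        if len(v)<10: continue
        P=dd(u,v); P=P[abs(P[:,2]-.03)<.006]
        if len(P): print(n,'depth ztop',np.median(P[:,2]).round(4),'minx tip',P[P[:,0]<P[:,0].min()+.003].mean(0).round(4))
        k=v<v.min()+2; print(n,'tip px',u[k].mean(),v.min(),'on z=.03',onplane(c,[u[k].mean(),v.min()],.03,True).round(4))
    v,u=np.nonzero(red); P=dd(u,v); t=P[abs(P[:,2]-.086)<.005]
    if len(t):
        (cx,cy),wh,a=cv2.minAreaRect((t[:,:2]*1000).astype(np.float32)); print('bar top z',np.median(t[:,2]).round(4),'rect',cx,cy,wh,a)
        q=t[:,:2]-t[:,:2].mean(0); w=np.linalg.svd(q,full_matrices=False)[2][0]; print('bar dir',np.degrees(np.arctan2(w[1],w[0]))%180)
    # carriage plate edges, top z=.04
    gr=(S<60)&(V>100)
    L=[];Rr=[]
    v,u=np.mgrid[0:480,0:640].reshape(2,-1); P=dd(u,v); ok=(abs(P[:,2]-.04)<.006)&(d[v,u]>0)&(S[v,u]<80)&(abs(P[:,0]-.575)<.11)
    Q=P[ok,:2]; 
    if len(Q):
        (cx,cy),wh,a=cv2.minAreaRect((Q*1000).astype(np.float32)); print('plate',cx,cy,wh,a,len(Q),'z',np.median(P[ok,2]).round(4))
    return im,d,c,P.reshape(480,640,3)
if __name__=='__main__': meas(); print(env.sense()['position'],env.sense()['tcp_rot'])
E
python3 wm.py
```

```text
yel depth ztop 0.029 minx tip [0.6392 0.0258 0.0276]
yel tip px 401.0 337 on z=.03 [[0.6219 0.0178 0.03  ]]
blue depth ztop 0.0294 minx tip [ 0.6482 -0.1973  0.0275]
blue tip px 215.33333333333334 338 on z=.03 [[ 0.6301 -0.1885  0.03  ]]
bar top z 0.085 rect 520.0010986328125 -119.4507827758789 (13.384371757507324, 59.12528610229492) 89.27143096923828
bar dir 179.77968025753827
plate 557.6390991210938 -118.78617858886719 (134.55140686035156, 89.80754852294922) 1.7611342668533325 8237 z 0.0393
[ 0.49618395 -0.07842605  0.22401358] [ 1.79936366e+02 -7.81587803e-02 -1.78261491e+02]
```

Wrist measurements agree with each other: the bar centre is at (0.520,-0.1195) and its top at z = 0.085. The plate measures 134.6 × 89.8 mm, which puts the knob at (0.520,-0.120). The yellow tip is about 141 mm along the rail. Next I descend and grip.

```bash
python3 -m crank '[[[1.15,-2.05,0,0,0,-0.016,1],[1.15,-2.05,0,0,0,-0.016,1],[0,0,-4,0,0,0,1],[0,0,-4,0,0,0,1],[0,0,-4,0,0,0,1],[0,0,-2.4,0,0,0,1],[0,0,0,0,0,0,1],[0,0,0,0,0,0,0.4]]]'
python3 -m crank '[[[0,0,0,0,0,0,0],[0,0,0,0,0,0,0],[0,0,0,0,0,0,0],[0,0,0,0,0,0,0],[0,0,0,0,0,0,0],[0,0,0,0,0,0,0],[0,0,0,0,0,0,0],[0,0,0,0,0,0,0]]]'
```

```text
time_s: 3.3
position: [0.5206, -0.1202, 0.0818]
tcp_rot: [-180.0, 0.1, 179.9]
force: [-0.2, -0.1, 0.3]
grip_width: 0.0871
time_s: 4.3
position: [0.5195, -0.1198, 0.0805]
tcp_rot: [-180.0, -0.0, 179.9]
force: [-0.6, -0.1, -0.7]
grip_width: 0.0135
```

Gripped at 13.5 mm. I slide most of the way, then look.

```bash
python3 -m crank '[[[-0.08,2,0,0,0,0,0],[-0.08,2,0,0,0,0,0],[-0.08,2,0,0,0,0,0],[-0.08,2,0,0,0,0,0],[-0.08,2,0,0,0,0,0],[-0.08,2,0,0,0,0,0],[-0.06,1.8,0,0,0,0,0],[0,0,0,0,0,0,0]]]'
python3 - <<'E'
from h import *
import wm
wm.meas('w2.png')
im,d,c=grab('top'); cv2.imwrite('pics/t2.png',cv2.cvtColor(cv2.resize(im[150:250,260:420],None,fx=5,fy=5,interpolation=2),cv2.COLOR_RGB2BGR))
E
```

```text
time_s: 5.3
position: [0.5144, 0.0213, 0.0805]
tcp_rot: [179.8, 0.1, -179.9]
force: [4.0, 2.4, -3.5]
grip_width: 0.0137
yel tip px 351.0 358 on z=.03 [[0.5752 0.0449 0.03  ]]
blue tip px 93.5 395 on z=.03 [[ 0.6273 -0.1637  0.03  ]]
bar top z 0.085 rect 515.0949096679688 22.278221130371094 (59.374752044677734, 13.743732452392578) 0.5293986797332764
bar dir 179.80464073980156
plate 553.22607421875 23.500682830810547 (135.60836791992188, 90.60063934326172) 1.851723074913025 9432 z 0.0392
```

View pics/w2.png

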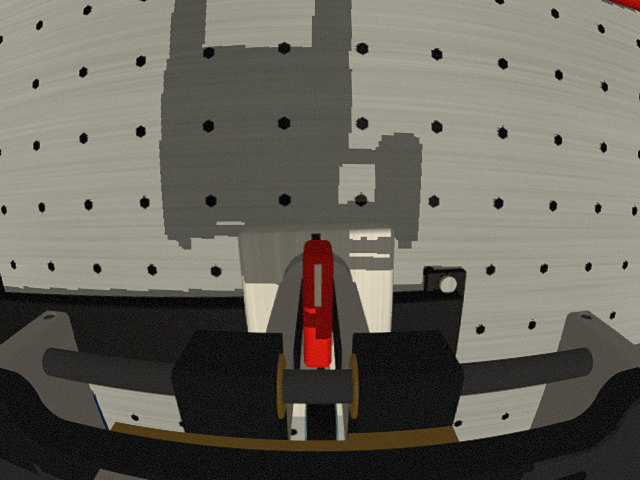

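The plate centre reads (0.553,0.0235), but the gripper hides the pointer. I open, rise, step to the side so the lens does not block the tip, and look.

```bash
python3 -m crank '[[[0,0,0,0,0,0,1],[0,0,0,0,0,0,1],[0,0,0,0,0,0,1],[0,0,0,0,0,0,1],[0,0,4,0,0,0,1],[-0.7,2.5,5,0,0,0,1],[-0.7,3.5,5,0,0,0,1],[0,2,3,0,0,0,1]]]'
python3 -m crank '[[[0,0,0,0,0,0,1],[0,0,0,0,0,0,1],[0,0,0,0,0,0,1],[0,0,0,0,0,0,1],[0,0,0,0,0,0,1],[0,0,0,0,0,0,1],[0,0,0,0,0,0,1],[0,0,0,0,0,0,1]]]' | grep -v grip
python3 - <<'E'
from h import *
import wm
im,d,c,P=wm.meas('w3.png'); np.savez('w3.npz',im=im,P=P,d=d)
E
```

```text
time_s: 6.4
position: [0.5004, 0.0996, 0.254]
tcp_rot: [180.0, 0.2, 180.0]
force: [-0.1, 0.6, -0.2]
grip_width: 0.0906
time_s: 7.4
position: [0.5002, 0.0984, 0.2506]
tcp_rot: [180.0, 0.0, 180.0]
force: [0.2, -0.2, -0.1]
yel depth ztop 0.0294 minx tip [0.6386 0.0258 0.0275]
yel tip px 258.75 324 on z=.03 [[0.6258 0.0312 0.03  ]]
blue tip px 104.4 319 on z=.03 [[ 0.6309 -0.1776  0.03  ]]
bar top z 0.085 rect 515.5280151367188 20.543779373168945 (59.08582305908203, 14.341340065002441) 1.6832414865493774
bar dir 0.06048583483867835
plate 553.4393920898438 21.47967529296875 (136.60385131835938, 90.83960723876953) 1.7968330383300781 6223 z 0.0393
```

View pics/w3.png

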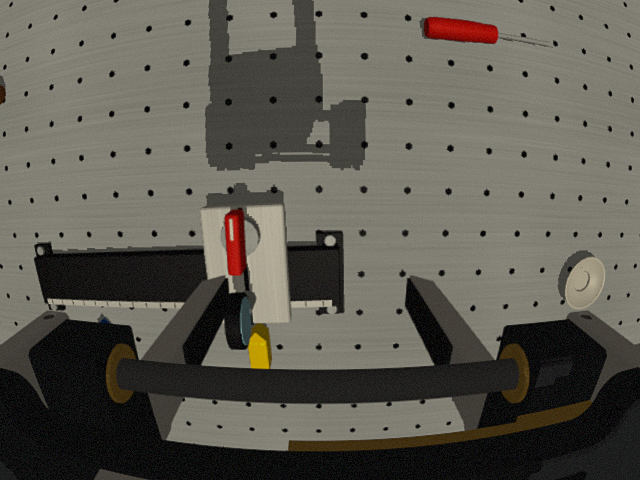

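Now the tip is visible at about (259,325), just beyond the lens. The plate's side edges are near columns 203 and 288. I fit both edges and the pointer for a precise comparison.

```bash
cat > fit.py <<'E'
from h import *
import sys
def fit(im,P):
    hsv=cv2.cvtColor(im,cv2.COLOR_RGB2HSV); H,S,V=cv2.split(hsv)
    pl=(abs(P[...,2]-.0393)<.005)
    E={}
    for s in(-1,1):
        pts=[]
        for x in np.arange(.50,.615,.002):
            k=pl&(abs(P[...,0]-x)<.0015)&(S<80)&(V>90)
            y=P[...,1][k]
            if len(y)>5: pts.append((x,y.max() if s>0 else y.min()))
        p=np.array(pts); q=np.polyfit(p[:,0],p[:,1],1)
        for _ in range(5):
            r=p[:,1]-np.polyval(q,p[:,0]); k=abs(r-np.median(r))<.0015; q=np.polyfit(p[k,0],p[k,1],1)
        print('edge',s,'slope deg',np.degrees(np.arctan(q[0])).round(2),'y at .58',np.polyval(q,.58).round(4),k.sum()); E[s]=np.polyval(q,.58)
    print('plate width',E[1]-E[-1])
    yel=(H>20)&(H<35)&(S>140)&(V>60); yel[:250]=0
    Q=P[yel&(abs(P[...,2]-.0293)<.004)]
    for x in np.arange(.634,.672,.004):
        y=Q[abs(Q[:,0]-x)<.002,1]
        if len(y): print('yel x',x.round(3),len(y),'y',y.min().round(4),y.max().round(4),'mid',((y.min()+y.max())/2).round(4))
if __name__=='__main__':
    z=np.load('w3.npz'); fit(z['im'],z['P'])
E
python3 fit.py
python3 - <<'E'
import cv2; im=cv2.imread('pics/w3.png'); cv2.imwrite('pics/w3c.png',cv2.resize(im[195:375,180:320],None,fx=4,fy=4,interpolation=2)[:600])
E
python3 -c "
import cv2;im=cv2.imread('pics/w3.png');cv2.imwrite('pics/w3c.png',cv2.resize(im[200:375,190:310],None,fx=3.4,fy=3.4,interpolation=2))"
```

```text
edge -1 slope deg 30.67 y at .58 0.0074 7
edge 1 slope deg 1.82 y at .58 0.0671 58
plate width 0.059652800790664984
yel x 0.638 16 y 0.0229 0.0292 mid 0.0261
yel x 0.642 30 y 0.0195 0.0326 mid 0.0261
yel x 0.646 49 y 0.0182 0.0369 mid 0.0275
yel x 0.65 48 y 0.0179 0.0381 mid 0.028
yel x 0.654 51 y 0.0171 0.0378 mid 0.0275
yel x 0.658 56 y 0.0156 0.0389 mid 0.0273
yel x 0.662 60 y 0.0152 0.0388 mid 0.027
yel x 0.666 49 y 0.0163 0.0394 mid 0.0278
yel x 0.67 53 y 0.0158 0.0393 mid 0.0275
```

View pics/w3c.png

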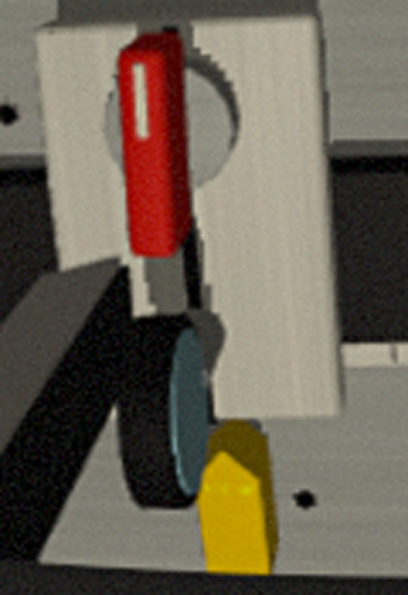

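The finger hides the left plate edge. I shut the fingers in place and re-measure with both edges visible.

```bash
python3 -m crank '[[[0,0,0,0,0,0,0],[0,0,0,0,0,0,0],[0,0,0,0,0,0,0],[0,0,0,0,0,0,0],[0,0,0,0,0,0,0],[0,0,0,0,0,0,0],[0,0,0,0,0,0,0],[0,0,0,0,0,0,0]]]'
python3 - <<'E'
from h import *
import wm,fit
im,d,c,P=wm.meas('w4.png'); fit.fit(im,P); np.savez('w4.npz',im=im,P=P)
cv2.imwrite('pics/w4c.png',cv2.cvtColor(cv2.resize(im[190:375,20:380],None,fx=2.2,fy=2.2,interpolation=2),cv2.COLOR_RGB2BGR))
E
```

```text
time_s: 8.45
position: [0.5002, 0.0984, 0.2505]
tcp_rot: [180.0, 0.0, 180.0]
force: [-0.0, -0.5, 0.2]
grip_width: 0.0173
yel depth ztop 0.0263 minx tip [0.6372 0.026  0.0263]
yel tip px 258.73333333333335 324 on z=.03 [[0.6257 0.0312 0.03  ]]
blue depth ztop 0.0294 minx tip [ 0.6469 -0.1977  0.0289]
blue tip px 103.85714285714286 319 on z=.03 [[ 0.6308 -0.1785  0.03  ]]
bar top z 0.085 rect 515.50341796875 20.99407196044922 (59.15943145751953, 14.103059768676758) 0.4992516040802002
bar dir 0.20962831353768616
plate 553.4032592773438 21.315364837646484 (136.07308959960938, 90.80865478515625) 1.1967484951019287 6115 z 0.0393
edge -1 slope deg 2.33 y at .58 -0.0214 56
edge 1 slope deg -16.74 y at .58 0.0501 28
plate width 0.0715181168183675
yel x 0.638 2 y 0.0254 0.0266 mid 0.026
```

View pics/w4c.png

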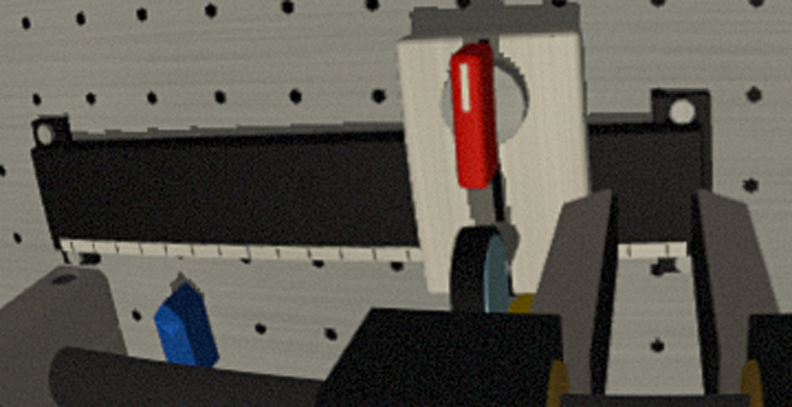

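Combining the left edge (w4) with the right edge (w3, same pose), the line's y at the tip's x is 0.0250. The tip is at 0.0260, so the carriage is about 1 mm short. I re-grip about 1 mm further on; closing the jaws will centre the carriage on the tool.

```bash
python3 -m crank '[[[0.7,-3.5,0,0,0,0,1],[0.75,-4.2,0,0,0,0,1],[0,0,0,0,0,0,1],[0,0,0,0,0,0,1],[0,0,-4,0,0,0,1],[0,0,-5,0,0,0,1],[0,0,-5,0,0,0,1],[0,0,-3,0,0,0,1]]]'
python3 -m crank '[[[0,0,0,0,0,0,1],[0,0,0,0,0,0,1],[0,0,0,0,0,0,0],[0,0,0,0,0,0,0],[0,0,0,0,0,0,0],[0,0,0,0,0,0,0],[0,0,0,0,0,0,0],[0,0,0,0,0,0,0]]]'
python3 - <<'E'
from h import *
import wm,fit
im,d,c,P=wm.meas()
for i in range(3): print(env.sense()['position'],env.sense()['qpos'].round(2)); env.read_camera('top')
E
```

```text
time_s: 9.5
position: [0.5129, 0.023, 0.0777]
tcp_rot: [180.0, -0.2, -179.9]
force: [0.5, 0.1, 0.3]
grip_width: 0.0897
time_s: 10.5
position: [0.5146, 0.0214, 0.0804]
tcp_rot: [180.0, -0.0, 180.0]
force: [0.3, -0.3, 1.0]
grip_width: 0.0376
yel depth ztop 0.029 minx tip [0.6469 0.0365 0.0275]
yel tip px 317.0 357 on z=.03 [[0.5741 0.0221 0.03  ]]
blue tip px 93.66666666666667 395 on z=.03 [[ 0.6271 -0.1641  0.03  ]]
bar top z 0.085 rect 515.04296875 20.49053382873535 (59.314170837402344, 13.532939910888672) 0.01850556768476963
bar dir 0.019005843694968626
plate 553.2432250976562 21.689956665039062 (135.5318145751953, 90.7496109008789) 1.9252896308898926 10620 z 0.0392
[0.51458536 0.02141247 0.08042875] [-3.930e+00  4.860e+00  9.538e+01  1.000e-02  7.977e+01 -9.388e+01]
[0.51459216 0.02140417 0.08042576] [ -3.93   4.86  95.38   0.    79.77 -93.88]
[0.51461247 0.02141038 0.08044261] [-3.930e+00  4.860e+00  9.538e+01  1.000e-02  7.977e+01 -9.388e+01]
```

```bash
python3 -m crank '[[[0,0.03,0,0,0,0,0],[0,0,0,0,0,0,0],[0,0,0,0,0,0,0],[0,0,0,0,0,0,0],[0,0,0,0,0,0,0],[0,0,0,0,0,0,0],[0,0,0,0,0,0,0],[0,0,0,0,0,0,0]]]'
python3 - <<'E'
import wm; wm.meas()
E
```

```text
time_s: 11.7
position: [0.5146, 0.0217, 0.0805]
tcp_rot: [180.0, -0.0, 180.0]
force: [-0.4, -2.5, -0.4]
grip_width: 0.0135
yel tip px 354.0 358 on z=.03 [[0.5753 0.047  0.03  ]]
blue tip px 93.66666666666667 395 on z=.03 [[ 0.6271 -0.1638  0.03  ]]
bar top z 0.085 rect 515.187744140625 22.605819702148438 (59.7351188659668, 13.832152366638184) 0.217821404337883
bar dir 179.79761882997366
plate 553.0216064453125 23.753080368041992 (135.22039794921875, 90.68740844726562) 1.8597674369812012 9419 z 0.0392
```

```bash
python3 -m crank '[[[0,-0.1,0,0,0,0,0],[0,0,0,0,0,0,0],[0,0,0,0,0,0,0],[0,0,0,0,0,0,0],[0,0,0,0,0,0,0],[0,0,0,0,0,0,0],[0,0,0,0,0,0,0],[0,0,0,0,0,0,0]]]'
python3 - <<'E'
import wm; wm.meas(); wm.meas()
E
```

```text
time_s: 12.75
position: [0.5146, 0.0207, 0.0805]
tcp_rot: [180.0, -0.0, 180.0]
force: [-1.4, 1.5, -1.2]
grip_width: 0.0137
yel depth ztop 0.0286 minx tip [0.6538 0.0384 0.0286]
yel tip px 305.3333333333333 358 on z=.03 [[0.575  0.0137 0.03  ]]
blue tip px 93.33333333333333 394 on z=.03 [[ 0.6261 -0.1648  0.03  ]]
bar top z 0.085 rect 515.1961059570312 21.612794876098633 (59.42033386230469, 13.88300895690918) 0.012694982811808586
bar dir 179.83223851112493
plate 552.6355590820312 22.69957733154297 (134.45199584960938, 90.58079528808594) 1.8867387771606445 9416 z 0.0392
yel depth ztop 0.0283 minx tip [0.6507 0.0383 0.0283]
yel tip px 353.0 359 on z=.03 [[0.5761 0.0454 0.03  ]]
blue tip px 93.33333333333333 394 on z=.03 [[ 0.6261 -0.1648  0.03  ]]
bar top z 0.085 rect 515.2008056640625 21.684185028076172 (59.49366760253906, 13.785070419311523) 0.46554428339004517
bar dir 179.8127650830256
plate 552.6776123046875 22.50851058959961 (134.37466430664062, 90.46705627441406) 1.6993987560272217 9415 z 0.0392
```

The carriage is within about 0.4 mm. I tighten clockwise.

```bash
python3 -m crank '[[[0,0.03,0,0,0,-0.16,0],[0,0,0,0,0,-0.165,0],[0,0,0,0,0,-0.165,0],[0,0,0,0,0,-0.165,0],[0,0,0,0,0,-0.165,0],[0,0,0,0,0,-0.165,0],[0,0,0,0,0,-0.165,0],[0,0,0,0,0,-0.15,0]]]'
python3 -m crank '[[[0,0,0,0,0,-0.03,0],[0,0,0,0,0,-0.03,0],[0,0,0,0,0,-0.03,0],[0,0,0,0,0,-0.03,0],[0,0,0,0,0,0,0],[0,0,0,0,0,0,0],[0,0,0,0,0,0,0],[0,0,0,0,0,0,0]]]'
python3 - <<'E'
import wm; from h import *; wm.meas('w5.png'); s=env.sense(); print(s['tcp_rot'],s['force'],s['ft_torque'],s['qpos'])
E
```

```text
time_s: 13.85
position: [0.5158, 0.0218, 0.0805]
tcp_rot: [179.8, -0.0, 105.2]
force: [2.8, 3.8, -2.1]
grip_width: 0.0139
time_s: 14.85
position: [0.5158, 0.022, 0.0806]
tcp_rot: [179.8, -0.1, 98.8]
force: [2.5, 3.7, -2.5]
grip_width: 0.0148
yel depth ztop 0.0293 minx tip [0.6389 0.0269 0.0274]
yel tip px 502.7142857142857 264 on z=.03 [[0.6348 0.0453 0.03  ]]
bar top z 0.0851 rect 515.6187744140625 21.938337326049805 (13.974045753479004, 59.403785705566406) 13.969328880310059
bar dir 103.91813299367622
plate 553.5803833007812 23.18075180053711 (136.0316925048828, 89.38905334472656) 1.9776197671890259 17407 z 0.0393
[ 1.79818693e+02 -6.45693986e-02  9.87507134e+01] [ 2.10524738  4.07690293 -1.84430813] [ 0.72173374 -0.4477908   0.8206413 ] [ -3.9168049    4.87440377  95.34855722   0.10446831  79.61432145
 -12.68610307]
```

The bar has turned to −76.1° against the rail's +2.0°, which is 1.36 rad, so it is at the stop. The lens is now in line with the jaws, so I open only to about 28 mm before rising.

```bash
python3 -m crank '[[[0,0,0,0,0,0,0.3],[0,0,0,0,0,0,0.3],[0,0,0,0,0,0,0.3],[0,0,0,0,0,0,0.3],[0,0,0,0,0,0,0.3],[0,0,4,0,0,0,0.3],[0,0,5,0,0,0,0.3],[0,0,5,0,0,0,0.3]]]'
python3 -m crank '[[[-0.35,1,0.4,0,0,0.18,0.3],[-0.35,1,0.4,0,0,0.18,0.3],[-0.35,1,0.4,0,0,0.18,0.5],[-0.35,1,0.4,0,0,0.18,1],[0,1,0.4,0,0,0.18,1],[0,1,0.4,0,0,0.18,1],[0,1,0.4,0,0,0.18,1],[0,0.7,0.2,0,0,0.16,1]]]'
python3 -m crank '[[[0,0,0,0,0,0,1],[0,0,0,0,0,0,1],[0,0,0,0,0,0,1],[0,0,0,0,0,0,1],[0,0,0,0,0,0,1],[0,0,0,0,0,0,1],[0,0,0,0,0,0,1],[0,0,0,0,0,0,1]]]'
python3 - <<'E'
import wm,fit
from h import *
im,d,c,P=wm.meas('w6.png'); fit.fit(im,P)
E
```

```text
time_s: 15.9
position: [0.5143, 0.021, 0.2218]
tcp_rot: [-180.0, 0.0, 98.6]
force: [0.7, -0.2, 0.2]
grip_width: 0.0281
time_s: 16.9
position: [0.5006, 0.0984, 0.2508]
tcp_rot: [180.0, 0.0, -179.7]
force: [0.3, -0.5, -0.2]
grip_width: 0.0847
time_s: 17.9
position: [0.5006, 0.098, 0.2505]
tcp_rot: [180.0, -0.0, 180.0]
force: [0.5, 0.3, -1.0]
grip_width: 0.0942
yel depth ztop 0.0294 minx tip [0.6383 0.0259 0.0279]
yel tip px 259.1666666666667 323 on z=.03 [[0.6249 0.0314 0.03  ]]
blue tip px 103.71428571428571 319 on z=.03 [[ 0.6314 -0.1791  0.03  ]]
bar top z 0.0851 rect 515.2586669921875 20.826305389404297 (13.78421401977539, 60.17277526855469) 14.611822128295898
bar dir 104.78286636078465
plate 553.5385131835938 22.31764793395996 (136.40040588378906, 90.78658294677734) 2.1577632427215576 6246 z 0.0393
edge -1 slope deg 23.2 y at .58 0.0046 8
edge 1 slope deg 2.17 y at .58 0.0678 58
plate width 0.06318907560740358
yel x 0.638 19 y 0.0226 0.0298 mid 0.0262
yel x 0.642 32 y 0.0205 0.0331 mid 0.0268
yel x 0.646 44 y 0.0199 0.0369 mid 0.0284
yel x 0.65 46 y 0.0197 0.0377 mid 0.0287
yel x 0.654 47 y 0.0182 0.0376 mid 0.0279
yel x 0.658 57 y 0.0167 0.0393 mid 0.028
yel x 0.662 54 y 0.0162 0.0394 mid 0.0278
yel x 0.666 56 y 0.0159 0.0392 mid 0.0276
yel x 0.67 55 y 0.0156 0.0391 mid 0.0274
```

View pics/w6.png

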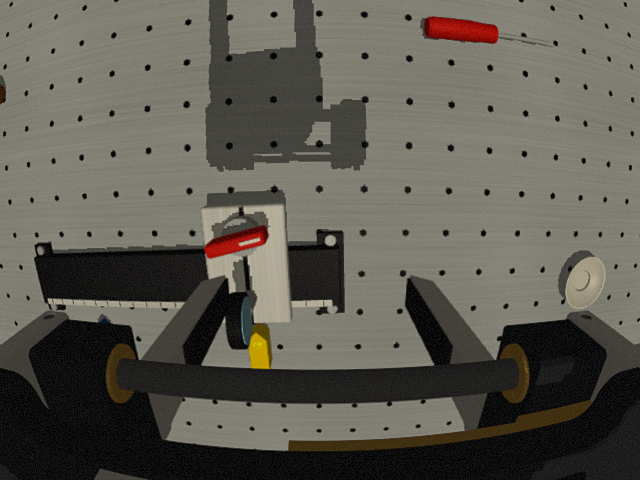

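The knob bar now lies along the rail. At (235,240) it is turned 77.3° = 1.35 rad from across it. The yellow tip at (259,324) sits level with the plate's midline, the residual is about 0.3 mm, and the robot is clear. I hand in.

```bash
python3 -c "
from plant import env
print(env.close_job(), env.sense()['time_s'])"
```

```text
the job is handed in; nothing more can be done
the job is handed in; nothing more can be done
```

I slid the carriage about 142 mm along the rail to the yellow pointer, then turned the clamp knob clockwise to its stop. I released it, moved the arm clear and handed the job in. The last clock reading before that was about 18 s.

- **Position:** In the final wrist view the carriage's midline is about 0.3 mm short of the yellow tip. That comes from one plate edge and the plate's known width, because the finger hid the other edge. I did not measure the black line directly. Different views during the work disagreed by up to about 1 mm.
- **Clamp:** The bar has turned 77.3° (1.35 rad), which matches the stop. Near the end the gripper slipped on the bar while pushing against it, as expected at the stop.
- **Release and bystanders:** The first release seemed to shift the loose carriage about 1.5 mm, so I re-gripped, corrected and clamped before the final release. The gripper never went near the loose items, and the final view shows the driver and dish undisturbed. The vial and sample case were outside it or barely visible.

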